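# Charge the drying chamber and hold the dew-point probe in its guide

## Robot

A 6-joint arm with a two-finger parallel gripper is mounted at the origin on a cart in front of the work surface, level with it; the furniture and walls round the work are solid. World frame = base frame: x ahead of the robot, y to its left, z up, the work surface at z = 0. Lengths are in m, angles in rad, forces in N, time in s.
With the tool pointing down it reaches from about 0.35 to 0.85 m from the base axis. Payload 8.1 kg.
Tool frame: the origin (TCP) lies midway between the tips of the shut fingers; the grasp point (between the pads) lies env.pinch_z behind it (env.pinch_z is the distance from the TCP to the grasp point, in m); z points along the fingers, y is the line along which they close (so a half turn about z gives the same grasp; the last joint's range is limited). The gripper opens to 93 mm and grips with 3 to 60 N. Pads are 15 mm wide; open, the fingers measure 128 mm over their backs; the gripper's body (75 mm by 188 mm) begins 65 mm behind the grasp point.
Start: joints at [1.086, 0.13, 1.488, -0, 1.523, -0.085], TCP at [0.234, 0.553, 0.219] pointing down, gripper open.
Joint ranges: [-2.96, 2.96], [-0.89, 2.26], [0.02, 2.5], [-1.34, 4.48], [0, 2.73], [-2.66, 2.66]. Speed limits (rad/s): [2.39, 2.39, 2.79, 3.14, 3.14, 3.14].

## Interface

Orientations are given as a rotation vector (axis times angle).
In Python, from station import telemetry, capture, job_done, cut_out, landmark_of, env gives the robot as it stands. The module is installed in compiled form; this text tells all that it offers.
- The arm moves only by the shell command python3 -m handwheel 'ROWS'. ROWS is JSON, a list of rows, each a list of 3 entries, a list of its own where there are three numbers: the turn, a rotation vector about the tool's x, y, z in units of 5 degrees (1.0 is 5 degrees), then the shift along the tool's x, y, z in units of 25 mm (1.0 is 25 mm), then the opening, from 0 (shut) to 1 (fully open). A call has 1 to 8 rows; each row shifts and turns the commanded pose from where the row before left it, along the tool's axes as they then stand; what a row does not reach is not made up. A row lasts 1/8 s, in which the tool goes at most 62.5 mm and 10.7 degrees, less where a joint would pass 70% of its speed; a pose out of reach is approached as far as the arm can. A call is refused whole if a number of a shift passes 1 or a number of a turn 1, either way. A call with a gripper value outside its range is refused whole. The fingers move at their own pace and stop on an object; the grip force is fixed at half the most. Time passes only in rows, so rows that do not move let the fingers close. It gives the time, the measured TCP pose, the force, the opening and the grip force at its end, in the units of the state.
- telemetry.sense(): the state, without advancing time (a new reading comes with each control period).
- capture(name): name is "side" or "top" or "wrist"; returns a dict with "image" (420x560x3 uint8, red, green, blue), "depth" (420x560 float32, m along the optical axis (not along the pixel's ray), 0 where there is no reading), "K" (3x3 intrinsics, pixels), "xyz" and "rotation" of the camera in the world; the wrist camera has in their place "hand_eye" (4x4, takes a point from camera to tool coordinates, whose origin is the TCP and whose axes are the flange's). Camera axes: x right, y up, looking along -z (the intrinsics and any distortion apply to the point x, -y, -z); pixel columns grow to the right and rows downward; lengths in m; the calibration is good to about 2 mm. A picture is of the moment at which its call begins: read the wrist's pose just before it.
- job_done(): hands the job in; it is judged then, once.
Trained networks look in the newest picture that a camera, given by its name, has taken for a name from the list of things; names that differ only in an ending like _2 or _b are one class to them, and where a whole thing is asked for, a point or a joint stands for the part that bears it (a point fixed in the world has none). Each returns a list of dicts, best first, with "conf" (0 to 1); they miss things now and then, are a little off and sometimes report something else, mostly with a low value. They report only what shows in the picture. A call takes as long as a camera call.
- cut_out(camera, target): "pixels" (420x560 bool, what is visible of it).
- landmark_of(camera, target): "point" ([x, y, z] in m, in the coordinates of the camera as it stood for that picture, good to about 4 mm: a listed point, or the origin of a listed thing).
The state is a dict: "time_s": time; "q": joint angles; "qd": joint speeds; "tau": joint torques, N m; "position": TCP position; "tool_rot": TCP orientation; "ft_force": force on the tool from outside, world axes, zero at the start; "moment": the same for the moment, N m; "gripper_width": finger opening in m; "grasp_force": force on a finger pad.
Only numpy, scipy, OpenCV 4.12 (cv2) and the standard library are available. Lean on these libraries where they do the work, as an engineer would, in place of code of your own. Each camera call takes 0.05 s, during which the arm holds its last target. There are 200 camera calls.

## Task

Pour all six ceramic balls from the steel scoop into the drying chamber, keeping your fingers off the balls, and set the empty scoop down upright on the bench. Then take the probe out of its holder and lower its thin rod through the guide hole in the chamber's bridge, never letting the probe touch the guide or the chamber, until its tip is about 15 mm below the underside of the bridge. Finish still holding the probe there, motionless, upright and centred in the hole, and leave the tape roll, brass tee and spanner where they are.

Things in the scene. Friction and masses are not known exactly. Their poses are not given: they have to be found in the camera images.
- chamber: fixed drying chamber, an open-topped aluminium trough 180 (its x) x 120 (its y) x 66 mm high, walls and floor 5 mm; its far part (x from +30 to +80 mm) is bridged by a steel plate 10 mm thick (66 to 76 mm high) with a round guide bush on it, 32 mm outside, 12 mm high; two brass ports stick out 22 mm from its +x end. Origin: centre of its underside; z up
- guide (a point): centre of the upper mouth of the guide hole, 88 mm above the bench, at x = +55 mm, y = 0 of the chamber. The vertical hole is 18 mm in diameter and 22 mm long: it ends at the underside of the bridge, 66 mm above the bench
- opening (a point): middle of the chamber's open part, at rim height (66 mm); the clear opening there is 115 mm along the chamber's x (-85 to +30 mm) by 110 mm along its y; at x = -28 mm of the chamber
- scoop: loose steel scoop, 0.12 kg, 131 mm long, 54 mm wide, floor 3 mm, walls 28 mm high; its -x end is a ramp rising 22 degrees to an open pouring lip. Behind its rear wall a black grip plate (28 mm along x, 10 mm thick along y, top 78 mm high). Origin: underside, middle of the flat floor; z up. The six balls in it roll out over the lip when it is tipped lip-down by 45 to 60 degrees
- spout (a point): middle of the scoop's pouring lip, at (-72, 0, 20) mm of the scoop
- scoop_grip (a point): where to grip the scoop's grip plate (10 mm thick, along the scoop's y), at (45, 0, 62) mm of the scoop
- probe: loose probe, 0.09 kg nominal, standing upright: a steel rod 6 mm in diameter and 100 mm long, above it a round black handle 22 mm in diameter and 55 mm long (100 to 155 mm above the tip) with an 8 mm metal end on top. Origin: the rod's tip; z along the rod, up to the handle
- holder: fixed upright holder for the probe: grey square post 30 x 30 mm and 105 mm high with a 12 x 12 mm bore, on a dark round foot 72 mm across and 10 mm high; the probe's handle rests on its top, the rod hangs in the bore. Origin: centre of the underside
- ball_1_center (a point): centre of a ball
- ball_2_center (a point): centre of a ball
- ball_3_center (a point): centre of a ball
- ball_4_center (a point): centre of a ball
- ball_5_center (a point): centre of a ball
- ball_6_center (a point): centre of a ball
- ball_1: white ceramic ball, 16 mm in diameter, 12 g, in the scoop at the start. Origin: a point on its skin that rolls with it
- ball_2: white ceramic ball, 16 mm in diameter, 12 g, in the scoop at the start. Origin: a point on its skin that rolls with it
- ball_3: white ceramic ball, 16 mm in diameter, 12 g, in the scoop at the start. Origin: a point on its skin that rolls with it
- ball_4: white ceramic ball, 16 mm in diameter, 12 g, in the scoop at the start. Origin: a point on its skin that rolls with it
- ball_5: white ceramic ball, 16 mm in diameter, 12 g, in the scoop at the start. Origin: a point on its skin that rolls with it
- ball_6: white ceramic ball, 16 mm in diameter, 12 g, in the scoop at the start. Origin: a point on its skin that rolls with it
- tape_roll: roll of white thread-seal tape, flat disc 56 mm across, 14 mm high, loose bystander, to be left alone
- tee: small brass tee fitting, 29x36x14 mm, loose bystander, to be left alone
- spanner: small open-ended spanner, 27x137x6 mm, lying flat, loose bystander, to be left alone

How it is judged:
On the way, in this order (a step that is already met when the one before it is completed fails the run):
1. all six balls lie inside the chamber (x of ball_1_center in the frame of chamber between -0.09 and 0.09 m and y of ball_1_center in the frame of chamber between -0.06 and 0.06 m and z of each of ball_1_center, ball_2_center, ball_3_center, ball_4_center, ball_5_center, ball_6_center in the frame of chamber below 0.06 m and x of ball_2_center in the frame of chamber between -0.09 and 0.09 m and y of ball_2_center in the frame of chamber between -0.06 and 0.06 m and x of ball_3_center in the frame of chamber between -0.09 and 0.09 m and y of ball_3_center in the frame of chamber between -0.06 and 0.06 m and x of ball_4_center in the frame of chamber between -0.09 and 0.09 m and y of ball_4_center in the frame of chamber between -0.06 and 0.06 m and x of ball_5_center in the frame of chamber between -0.09 and 0.09 m and y of ball_5_center in the frame of chamber between -0.06 and 0.06 m and x of ball_6_center in the frame of chamber between -0.09 and 0.09 m and y of ball_6_center in the frame of chamber between -0.06 and 0.06 m), for 0.2 s.
2. the scoop stands upright on the bench, let go (height (world z) of scoop between -0.008 and 0.008 m and angle between scoop's own z axis and vertical below 0.12 rad and contact force between the fingers and scoop below 0.1 N), for 0.2 s.
3. the probe is lifted clear of its holder (height (world z) of probe above 0.11 m and contact force between the fingers and probe above 1 N), for 0.1 s.
4. the rod is through the guide hole, centred, held and touching nothing (horizontal distance between probe and guide below 0.004 m and z of probe in the frame of guide between -0.05 and -0.027 m and angle between probe's own z axis and vertical below 0.08 rad and contact force between probe and chamber below 0.1 N and contact force between the fingers and probe above 1 N), for 0.2 s.
At the end, for the whole second after the job is handed in: All six balls are in the chamber; the scoop stands upright (within 0.12 rad) on the bench, let go; the probe is gripped by the fingers, at rest, upright within 0.08 rad, its tip within 4 mm of the guide hole's axis and 5 to 28 mm below the underside of the bridge, with no contact with the chamber (all of step 1 and all of step 2 and all of step 4 and linear speed of probe below 0.01 m/s and angular speed of probe below 0.1 rad/s); the arm keeps its last pose, push and grip.
It fails at once if the probe touches the guide or the chamber (contact force between probe and chamber above 0.3 N).
It fails at once if the fingers touch a ball (contact force between the fingers and ball_1 above 0.3 N or contact force between the fingers and ball_2 above 0.3 N or contact force between the fingers and ball_3 above 0.3 N or contact force between the fingers and ball_4 above 0.3 N or contact force between the fingers and ball_5 above 0.3 N or contact force between the fingers and ball_6 above 0.3 N).
It fails at once if a bystander is moved more than 20 mm (distance of any of tape_roll, tee, spanner from where it was at the start of the episode above 0.02 m).
It also fails if it takes over 72 s, if anything falls off the work surface, if the arm or the gripper's body presses on something with over 40 N, if the wrist force passes 120 N, or if a joint passes its speed limit or range.

## Working session

There is one attempt and no reset: what is moved stays moved. The work goes in short steps, Python scripts to look and compute and a shell command to move; the robot and the scene stay as the last step left them, time stands still between calls to the robot, and variables do not carry over. Pictures are saved under pics/ and viewed, at most 10 in all, crops included, and the job is handed in when it is done.

```bash
mkdir -p pics
cat > h.py <<'E'
import numpy as np, cv2
from scipy.spatial.transform import Rotation as R
from station import telemetry, capture, job_done, cut_out, landmark_of, env
def cap(name, save=None):
    s=telemetry.sense(); c=capture(name)
    if name=='wrist':
        T=np.eye(4);T[:3,:3]=R.from_rotvec(s['tool_rot']).as_matrix();T[:3,3]=s['position']
        c['T']=T@np.array(c['hand_eye'])
    else:
        T=np.eye(4);r=np.array(c['rotation'])
        T[:3,:3]=r if r.shape==(3,3) else R.from_rotvec(r).as_matrix();T[:3,3]=c['xyz'];c['T']=T
    if save: cv2.imwrite(f'pics/{save}.png',c['image'][:,:,::-1])
    return c
def w(c,p): return c['T'][:3,:3]@np.array(p)+c['T'][:3,3]
def px(c,u,v,d):
    K=c['K'];return w(c,[(u-K[0,2])/K[0,0]*d,-(v-K[1,2])/K[1,1]*d,-d])
def cloud(c,mask=None):
    d=c['depth'];v,u=np.nonzero((d>0)&(mask if mask is not None else True));d=d[v,u];K=c['K']
    P=np.stack([(u-K[0,2])/K[0,0]*d,-(v-K[1,2])/K[1,1]*d,-d],1)
    return P@c['T'][:3,:3].T+c['T'][:3,3]
E
cat > a.py <<'E'
from h import *
s=telemetry.sense();print(s,env.pinch_z)
for n in ['top','side']:
    c=cap(n,n+'0');print(n,c['T'].round(3).tolist(),c['K'].tolist(),[k for k in c])
    for t in ['chamber','guide','opening','scoop','spout','scoop_grip','probe','holder','tape_roll','tee','spanner','ball_1_center']:
        L=landmark_of(n,t);print(t,[(round(l['conf'],2),w(c,l['point']).round(3).tolist()) for l in L[:6 if 'ball' in t else 2]])
E
python3 a.py
```

```text
{'time_s': 0.0, 'q': array([ 1.08556992e+00,  1.31144383e-01,  1.48926108e+00,  1.55673957e-05,
        1.52301358e+00, -8.54284742e-02]), 'qd': array([-0.00059681,  0.00016549,  0.00070383, -0.00073929,  0.00138546,
       -0.00093133]), 'tau': array([-2.47487042e-04, -5.59803522e+01, -4.91787994e+01,  7.67135806e-02,
        3.49573698e-02, -2.61704354e-04]), 'position': array([0.23326363, 0.55218473, 0.21760748]), 'tool_rot': array([-6.23722909e-01, -3.07851313e+00,  2.74555780e-03]), 'ft_force': array([-0.21076165,  0.45264917, -0.33777921]), 'moment': array([0.02425651, 0.00726828, 0.05304097]), 'grasp_force': 0.0, 'gripper_width': 0.09292993124997034} 0.0188
top [[0.014, 0.986, -0.165, 0.233], [-1.0, 0.011, -0.018, 0.048], [-0.016, 0.165, 0.986, 1.567], [0.0, 0.0, 0.0, 1.0]] [[544.5843853016141, 0.0, 285.87175173064963], [0.0, 544.5843853016141, 211.88348664750762], [0.0, 0.0, 1.0]] ['image', 'depth', 'K', 'xyz', 'rotation', 'T']
chamber [(0.24, [0.521, -0.246, 0.004])]
guide [(0.66, [0.631, -0.034, 0.09])]
opening [(0.88, [0.543, -0.042, 0.066]), (0.2, [0.499, -0.238, -0.0])]

[... 533 characters left out ...]
2411624, 0.0, 274.54538160908425], [0.0, 520.2055692411624, 201.6312089662848], [0.0, 0.0, 1.0]] ['image', 'depth', 'K', 'xyz', 'rotation', 'T']
chamber [(0.9, [0.572, -0.039, -0.002])]
guide [(0.81, [0.629, -0.036, 0.09]), (0.56, [0.512, -0.276, 0.009])]
opening [(0.79, [0.537, -0.041, 0.065])]
scoop [(0.68, [0.508, -0.262, -0.001])]
spout [(0.77, [0.488, -0.332, 0.02])]
scoop_grip [(0.83, [0.522, -0.216, 0.062])]
probe []
holder [(0.61, [0.517, 0.286, -0.004]), (0.23, [0.501, -0.252, 0.013])]
tape_roll [(0.55, [0.579, 0.425, -0.004])]
tee [(0.54, [0.507, -0.258, 0.001]), (0.42, [0.369, 0.143, -0.001])]
spanner [(0.47, [0.352, -0.149, -0.002])]
ball_1_center [(0.48, [0.514, -0.278, 0.013])]
```

View pics/top0.png

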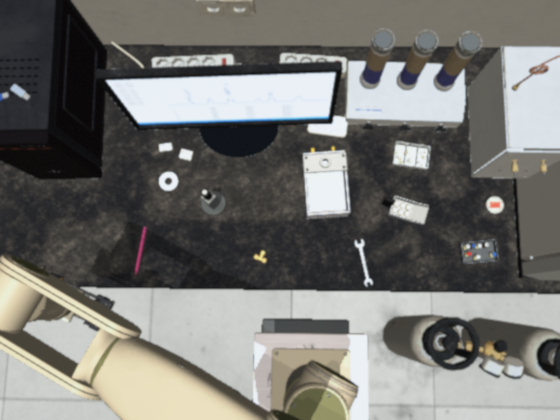

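View pics/side0.png

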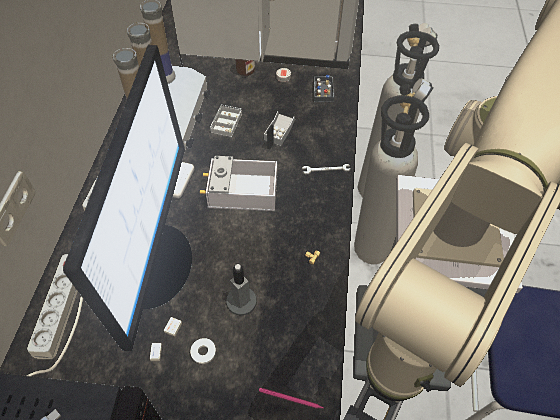

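The top view shows the chamber at (327,185) with the bush at (325,162), the scoop at (408,209) with its grip on the left at (388,203) and lip to the right, and the probe and holder at (212,202). The monitor sits behind. The side view agrees. The scoop's yaw is about 73° and the chamber's about 4°. Next I check the monitor clearance from depth and refine the scoop and chamber.

```bash
cat > b.py <<'E'
from h import *
P=[]
for n in ['top','side']:
    c=cap(n);P.append(cloud(c))
    Q=P[-1]
    for a in np.arange(-.25,.45,.05):
        m=(Q[:,1]>a)&(Q[:,1]<a+.05)&(Q[:,0]>.4)&(Q[:,2]>.1)&(Q[:,0]<1)
        if m.any(): print(n,round(a,2),'minx',[ (zl,round(Q[m&(Q[:,2]>zl)&(Q[:,2]<zl+.1),0].min(),3)) for zl in (.1,.2,.3,.4,.5) if (m&(Q[:,2]>zl)&(Q[:,2]<zl+.1)).any()])
    # scoop grip plate: points z .06-.085
    for nm,ctr,zl,zh in [('plate',(.523,-.215),.06,.085),('handle',(.517,.287),.11,.18),('bush',(.63,-.035),.082,.095)]:
        m=(np.hypot(Q[:,0]-ctr[0],Q[:,1]-ctr[1])<.035)&(Q[:,2]>zl)&(Q[:,2]<zh)
        print(n,nm,m.sum(),Q[m].mean(0).round(4),Q[m].min(0).round(4),Q[m].max(0).round(4)) if m.any() else 0
    # chamber rim
    m=(np.hypot(Q[:,0]-.575,Q[:,1]+.04)<.13)&(Q[:,2]>.05)&(Q[:,2]<.082)
    if m.any(): print(n,'rim',cv2.minAreaRect(Q[m][:,:2].astype(np.float32)))
E
python3 b.py
```

```text
top -0.25 minx [(0.1, np.float64(0.841)), (0.2, np.float64(0.841)), (0.3, np.float64(0.84))]
top -0.2 minx [(0.1, np.float64(0.838)), (0.2, np.float64(0.839)), (0.3, np.float64(0.838))]
top -0.15 minx [(0.1, np.float64(0.84)), (0.2, np.float64(0.843)), (0.3, np.float64(0.841))]
top -0.05 minx [(0.1, np.float64(0.715)), (0.2, np.float64(0.72)), (0.3, np.float64(0.724)), (0.4, np.float64(0.728))]
top -0.0 minx [(0.1, np.float64(0.714)), (0.2, np.float64(0.726)), (0.3, np.float64(0.73)), (0.4, np.float64(0.727))]
top 0.05 minx [(0.1, np.float64(0.711)), (0.2, np.float64(0.724)), (0.3, np.float64(0.728)), (0.4, np.float64(0.724))]
top 0.1 minx [(0.1, np.float64(0.708)), (0.2, np.float64(0.722)), (0.3, np.float64(0.725)), (0.4, np.float64(0.721))]
top 0.15 minx [(0.1, np.float64(0.707)), (0.2, np.float64(0.718)), (0.3, np.float64(0.724)), (0.4, np.float64(0.719))]
top 0.2 minx [(0.1, np.float64(0.704)), (0.2, np.float64(0.717)), (0.3, np.float64(0.721)), (0.4, np.float64(0.717))]
top 0.25 minx [(0.1, np.float64(0.499)), (0.2, np.float64(0.715)), (0.3, np.float64(0.719)), (0.4, np.float64(
[... 1912 characters left out ...]
, (0.2, np.float64(0.713)), (0.3, np.float64(0.717)), (0.4, np.float64(0.713))]
side 0.35 minx [(0.1, np.float64(0.698)), (0.2, np.float64(0.71)), (0.3, np.float64(0.715)), (0.4, np.float64(0.711))]
side 0.4 minx [(0.1, np.float64(0.696)), (0.2, np.float64(0.707)), (0.3, np.float64(0.712)), (0.4, np.float64(0.709))]
side plate 48 [ 0.5204 -0.2124  0.0725] [ 0.5133 -0.2274  0.0616] [ 0.5278 -0.1992  0.0822]
side handle 179 [0.5172 0.2925 0.1457] [0.5078 0.2782 0.1102] [0.5287 0.299  0.1717]
side bush 76 [ 0.6258 -0.032   0.0867] [ 0.6104 -0.0488  0.0825] [ 0.6409 -0.0146  0.0931]
side rim ((0.5714890360832214, -0.03725885599851608), (0.180591881275177, 0.12842006981372833), 4.858265399932861)
```

```bash
python3 -m handwheel '[[[0,0,0],[0,-1,-0.5],0.5],[[0,0,0],[0,-1,-0.5],0.5],[[0,0,0],[0,-1,0],0.5],[[0,0,0],[0.5,-1,0],0.5]]'
```

```text
time_s: 1.9
position: [0.1832, 0.4647, 0.2439]
tool_rot: [0.625, 3.078, 0.001]
ft_force: [-0.6, -0.2, 0.4]
gripper_width: 0.0574
grasp_force: 0.0
```

```bash
cat > p.py <<'E'
# usage: p.py x y z [yaw_of_tool_y_deg tilt_deg(fingers lean toward +perp)] : units of shift (present axes) and turn
import sys; from h import *
s=telemetry.sense();Rm=R.from_rotvec(s['tool_rot']).as_matrix();p=np.array(s['position'])
a=[float(v) for v in sys.argv[1:]]
print('t',s['time_s'],'pos',p.round(4),'yawy',np.degrees(np.arctan2(Rm[1,1],Rm[0,1])).round(2),'zax',Rm[:,2].round(3),'q',np.round(s['q'],2))
print('shift units',((Rm.T@(np.array(a[:3])-p))/.025).round(2))
if len(a)>3:
    y=np.array([np.cos(np.radians(a[3])),np.sin(np.radians(a[3])),0]);z=np.array([0,0,-1.]);Rd=np.stack([np.cross(y,z),y,z],1)
    if len(a)>4: Rd=Rd@R.from_euler('y',a[4],degrees=True).as_matrix()
    print('turn units',(R.from_matrix(Rm.T@Rd).as_rotvec(degrees=True)/5).round(2),'shift in new axes',((Rd.T@(np.array(a[:3])-p))/.025).round(2))
E
python3 p.py 0.45 0.15 0.24; python3 p.py 0.505 -0.205 0.24 -17.3
```

```text
t 1.9 pos [0.1832 0.4647 0.2439] yawy 67.04 zax [ 0.  0. -1.] q [ 1.09 -0.15  1.72 -0.    1.57 -0.08]
shift units [-14.74  -7.43   0.16]
t 1.9 pos [0.1832 0.4647 0.2439] yawy 67.04 zax [ 0.  0. -1.] q [ 1.09 -0.15  1.72 -0.    1.57 -0.08]
shift units [-22.3  -19.65   0.15]
turn units [ 1.000e-02 -0.000e+00  1.687e+01] shift in new axes [-21.75  20.26   0.16]
```

```bash
python3 -m handwheel '[[[0,0,0.5],[-1,-0.5,0],0.5],[[0,0,0.5],[-1,-0.5,0],0.5],[[0,0,0.5],[-1,-0.5,0],0.5],[[0,0,0.5],[-1,-0.5,0],0.5],[[0,0,0.5],[-1,-0.5,0],0.5],[[0,0,0.5],[-1,-0.5,0],0.5],[[0,0,0.5],[-1,-0.5,0],0.5],[[0,0,0.5],[-1,-0.5,0],0.5]]'
python3 -m handwheel '[[[0,0,1],[-1,-1,0],0.5],[[0,0,1],[-1,-1,0],0.5],[[0,0,1],[-1,-1,0],0.5],[[0,0,1],[-1,-1,0],0.5],[[0,0,1],[-1,-1,0],0.5],[[0,0,1],[-1,-1,0],0.5],[[0,0,1],[-1,-0.5,0],0.5],[[0,0,1],[-1,0,0],0.5]]'; python3 p.py 0.505 -0.205 0.24 -17.3
```

```text
time_s: 2.9
position: [0.3006, 0.2755, 0.2438]
tool_rot: [1.151, 2.923, 0.001]
ft_force: [0.8, -0.2, 0.2]
gripper_width: 0.047
grasp_force: 0.0
time_s: 3.9
position: [0.269, 0.0181, 0.2444]
tool_rot: [-2.081, -2.349, 0.007]
ft_force: [-0.2, 0.9, -0.0]
gripper_width: 0.0466
grasp_force: 0.0
t 3.9 pos [0.269  0.0181 0.2444] yawy 6.91 zax [-0.006 -0.001 -1.   ] q [-0.12 -0.88  2.22 -0.    1.81 -0.24]
shift units [-9.99  8.3   0.13]
turn units [-0.07  0.02  4.84] shift in new axes [-5.71 11.66  0.18]
```

```bash
python3 -m handwheel '[[[0,0,0],[0,1,0],0.5],[[0,0,0],[0,1,0],0.5],[[0,0,0],[-1,1,0],0.5],[[0,0,0],[-1,1,0],0.5],[[0,0,0],[-1,1,0],0.5],[[0,0,0],[-1,1,0],0.5],[[0,0,0],[-1,1,0],0.5],[[0,0,0],[-1,1,0],0.5]]'
python3 -m handwheel '[[[0,0,1],[-1,0.3,0],0.5],[[0,0,1],[-1,0,0],0.5],[[0,0,1],[-1,0,0],0.5],[[0,0,1],[0,0,0],0.5],[[0,0,0.8],[0,0,0],0.5]]'; python3 p.py 0.505 -0.205 0.24 -17.3
```

```text
time_s: 4.9
position: [0.487, -0.106, 0.2432]
tool_rot: [-2.077, -2.352, 0.007]
ft_force: [0.6, 0.1, 0.2]
gripper_width: 0.0463
grasp_force: 0.0
time_s: 5.52
position: [0.4962, -0.1795, 0.2432]
tool_rot: [-2.525, -1.865, 0.009]
ft_force: [0.1, 0.8, 0.1]
gripper_width: 0.0465
grasp_force: 0.0
t 5.525 pos [ 0.4962 -0.1795  0.2432] yawy -17.1 zax [-0.006 -0.001 -1.   ] q [-0.44 -0.07  1.65 -0.    1.57 -0.14]
shift units [-0.87  0.64  0.13]
turn units [-0.07  0.03  0.04] shift in new axes [-0.87  0.64  0.13]
```

```bash
cat > c.py <<'E'
from h import *
c=cap('wrist','wrist1')
for t in ['scoop','spout','scoop_grip']:
    print(t,[(round(l['conf'],2),w(c,l['point']).round(4).tolist()) for l in landmark_of('wrist',t)[:2]])
Q=cloud(c);m=(np.hypot(Q[:,0]-.52,Q[:,1]+.213)<.03)&(Q[:,2]>.072)&(Q[:,2]<.085)
print(m.sum(),Q[m].mean(0).round(4) if m.any() else 0, cv2.minAreaRect(Q[m][:,:2].astype(np.float32)) if m.any() else 0)
E
python3 c.py
```

```text
scoop [(0.63, [0.514, -0.257, 0.0005])]
spout [(0.58, [0.4845, -0.324, 0.0227])]
scoop_grip [(0.22, [0.5014, -0.2386, -0.001])]
219 [ 0.5211 -0.2133  0.0778] ((0.5212475657463074, -0.21407130360603333), (0.026521772146224976, 0.010137033648788929), 71.9355697631836)
```

View pics/wrist1.png

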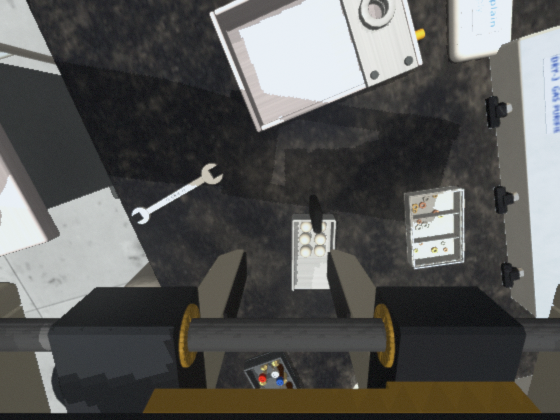

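Wrist view: scoop at (315,240) holding six balls, grip plate at (315,210). The depth fit puts the plate top at z=0.078 and 26.5×10 mm, as specified, with its centre at (0.5212,-0.214).

```bash
python3 p.py 0.5212 -0.214 0.0435 -18
```

```text
t 5.725 pos [ 0.4963 -0.179   0.2433] yawy -16.81 zax [-0.006 -0.001 -1.   ] q [-0.44 -0.07  1.65 -0.    1.57 -0.15]
shift units [-1.03  1.4   7.99]
turn units [-0.06  0.03  0.24] shift in new axes [-1.02  1.38  7.99]
```

```bash
python3 -m handwheel '[[[-0.06,0.03,0.24],[-0.5,0.7,1],0.5],[[0,0,0],[-0.5,0.7,1],0.5],[[0,0,0],[0,0,1],0.5],[[0,0,0],[0,0,1],0.5],[[0,0,0],[0,0,0.9],0.5]]'; python3 p.py 0.5212 -0.214 0.0435 -18
```

```text
time_s: 6.35
position: [0.5218, -0.2133, 0.1196]
tool_rot: [-2.541, -1.846, 0.001]
ft_force: [0.3, 0.4, 0.8]
gripper_width: 0.0466
grasp_force: 0.0
t 6.35 pos [ 0.5218 -0.2133  0.1196] yawy -18.0 zax [-0.001  0.    -1.   ] q [-0.48  0.1   1.7  -0.    1.34 -0.16]
shift units [-0.03 -0.01  3.05]
turn units [-0.01  0.   -0.  ] shift in new axes [-0.04 -0.01  3.05]
```

```bash
python3 -m handwheel '[[[0,0,0],[-0.03,0,1],0.5],[[0,0,0],[0,0,1],0.5],[[0,0,0],[0,0,1],0.5],[[0,0,0],[0,0,0.05],0.5],[[0,0,0],[0,0,0],0],[[0,0,0],[0,0,0],0],[[0,0,0],[0,0,0],0],[[0,0,0],[0,0,0],0]]'; python3 -m handwheel '[[[0,0,0],[0,0,0],0],[[0,0,0],[0,0,-0.3],0],[[0,0,0],[0,0,-0.6],0],[[0,0,0],[0,0,-0.6],0]]'; python3 p.py 0.59 -0.05 0.25 -85
```

```text
time_s: 7.35
position: [0.522, -0.2143, 0.045]
tool_rot: [2.543, 1.844, 0.0]
ft_force: [0.2, 0.2, -0.2]
gripper_width: 0.0109
grasp_force: 0.4
time_s: 7.85
position: [0.5218, -0.2142, 0.0832]
tool_rot: [2.543, 1.844, -0.0]
ft_force: [0.6, 0.1, -2.0]
gripper_width: 0.0097
grasp_force: 30.0
t 7.85 pos [ 0.5218 -0.2142  0.0832] yawy -18.11 zax [-0. -0. -1.] q [-0.48  0.14  1.73 -0.    1.27 -0.16]
shift units [ 7.09  0.55 -6.68]
turn units [ 0.    0.   13.38] shift in new axes [ 3.29 -6.31 -6.67]
```

```bash
python3 -m handwheel '[[[0,0,0.5],[0,0,-0.5],0],[[0,0,1],[0,0,-0.7],0],[[0,0,1],[0,0,-0.7],0],[[0,0,1],[0,0,-0.6],0],[[0,0,1],[0,0,-0.4],0],[[0,0,1],[0,0,0],0],[[0,0,1],[0,0,0],0],[[0,0,1],[0,0,0],0]]'
python3 -m handwheel '[[[0,0,1],[0,0,0],0],[[0,0,1],[0,0,0],0],[[0,0,1],[0,0,0],0],[[0,0,1],[0,0,0],0],[[0,0,1],[0,0,0],0],[[0,0,0.5],[0,0,0],0],[[0,0,0.5],[0,0,0],0]]';  python3 p.py 0.6486 -0.0304 0.155 -85.5
```

```text
time_s: 8.85
position: [0.522, -0.2143, 0.1558]
tool_rot: [3.002, 0.924, 0.001]
ft_force: [-0.2, 0.2, -1.5]
gripper_width: 0.0099
grasp_force: 30.0
time_s: 9.72
position: [0.522, -0.2143, 0.1557]
tool_rot: [3.139, 0.118, 0.001]
ft_force: [-0.3, -1.0, -1.2]
gripper_width: 0.0098
grasp_force: 30.0
t 9.725 pos [ 0.522  -0.2143  0.1557] yawy -85.69 zax [ 0.001 -0.001 -1.   ] q [-0.48  0.07  1.67 -0.    1.4   1.02]
shift units [ 5.6  -6.96  0.03]
turn units [ 0.01 -0.01 -0.04] shift in new axes [ 5.63 -6.94  0.03]
```

```bash
python3 -m handwheel '[[[0,0,0],[0.3,-0.5,0],0],[[0,0,0],[0.7,-0.8,0],0],[[0,0,0],[0.8,-1,0],0],[[0,0,0],[0.8,-1,0],0],[[0,0,0],[0.8,-1,0],0],[[0,0,0],[0.8,-1,0],0],[[0,0,0],[0.8,-1,0],0],[[0,0,0],[0.6,-0.65,0],0]]'
cat > d.py <<'E'
from h import *
import sys
for n in sys.argv[1:]: cap(n,n+'_'+str(int(telemetry.sense()['time_s']*100)))
E
python3 d.py wrist; python3 p.py 0.6486 -0.0304 0.155 -85.5; ls pics
```

```text
time_s: 10.72
position: [0.6488, -0.0276, 0.1549]
tool_rot: [-3.139, -0.124, -0.0]
ft_force: [0.6, -0.4, -1.2]
gripper_width: 0.0098
grasp_force: 30.0
t 10.775 pos [ 0.6499 -0.0257  0.1549] yawy -85.4 zax [ 0.001  0.001 -1.   ] q [-0.12  0.3   1.41  0.    1.43  1.37]
shift units [-0.07  0.18 -0.  ]
turn units [-0.02 -0.02  0.02] shift in new axes [-0.07  0.18 -0.  ]
side0.png
top0.png
wrist1.png
wrist_1072.png
```

View pics/wrist_1072.png

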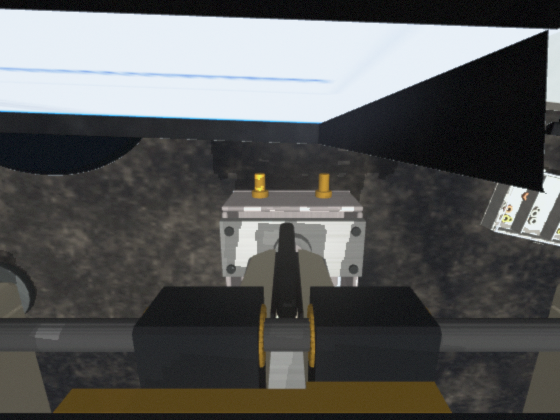

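The plate sits centred between the fingers at (287,265) and lines up with the bridge. Tilting now, pivoting about the lip.

```bash
python3 -m handwheel '[[[0,0.5,0],[-0.1,0.18,-0.2],0],[[0,1,0],[-0.1,0,-0.4],0],[[0,1,0],[-0.1,0,-0.4],0],[[0,1,0],[-0.1,0,-0.4],0],[[0,0.5,0],[-0.05,0,-0.2],0],[[0,0,0],[0,0,0],0]]'; python3 p.py 0.6 -0.03 0.2 -85.5 20;python3 -m handwheel '[[[0,0.6,0],[0,0,-0.11],0],[[0,0.6,0],[0,0,-0.11],0],[[0,0.6,0],[0,0,-0.11],0],[[0,0.6,0],[-0.02,0,-0.11],0],[[0,0.6,0],[-0.03,0,-0.11],0],[[0,0.6,0],[-0.04,0,-0.11],0]]'; python3 p.py 0.6 -0.03 0.2 -85.5 38; python3 d.py side
```

```text
time_s: 11.52
position: [0.6313, -0.0354, 0.1933]
tool_rot: [-3.079, -0.119, -0.543]
ft_force: [0.1, 0.3, -0.6]
gripper_width: 0.0098
grasp_force: 30.0
t 11.525 pos [ 0.6313 -0.0354  0.1933] yawy -85.56 zax [ 0.341  0.026 -0.94 ] q [-0.19 -0.1   1.81  0.1   1.1   1.27]
shift units [-1.07 -0.31 -0.67]
turn units [ 0.01 -0.   -0.01] shift in new axes [-1.07 -0.31 -0.67]
time_s: 12.28
position: [0.6227, -0.0361, 0.2062]
tool_rot: [-2.944, -0.115, -1.014]
ft_force: [-0.1, 1.0, -0.3]
gripper_width: 0.0099
grasp_force: 30.0
t 12.275 pos [ 0.6227 -0.0361  0.2062] yawy -85.53 zax [ 0.614  0.048 -0.788] q [-0.27 -0.4   2.14  0.3   0.79  1.08]
shift units [-0.85 -0.32 -0.35]
turn units [ 0.   -0.   -0.01] shift in new axes [-0.85 -0.32 -0.35]
```

```bash
python3 -m handwheel '[[[0,0.6,0],[-0.05,0,-0.1],0],[[0,0.6,0],[-0.06,0,-0.1],0],[[0,0.6,0],[-0.06,0,-0.1],0],[[0,0.6,0],[-0.06,0,-0.1],0],[[0,0.6,0],[-0.06,0,-0.1],0],[[0,0.6,0],[-0.06,0,-0.2],0],[[0,0,0],[0,0,0],0],[[0,0,0],[0,0,0],0]]'; python3 p.py 0.6 -0.03 0.2 -85.5 56
cat > e.py <<'E'
from h import *
c=cap('side','sidep'); cv2.imwrite('pics/sidepc.png',cv2.resize(c['image'][110:290,140:340,::-1],None,fx=3,fy=3))
E
python3 e.py
```

```text
time_s: 13.32
position: [0.6042, -0.038, 0.2124]
tool_rot: [-2.741, -0.106, -1.456]
ft_force: [1.3, 0.1, -1.3]
gripper_width: 0.0097
grasp_force: 30.0
t 13.325 pos [ 0.6042 -0.038   0.2124] yawy -85.57 zax [ 0.826  0.064 -0.56 ] q [-0.38 -0.68  2.47  0.76  0.56  0.62]
shift units [-0.49 -0.33  0.16]
turn units [ 0.01  0.01 -0.01] shift in new axes [-0.49 -0.33  0.16]
```

View pics/sidepc.png

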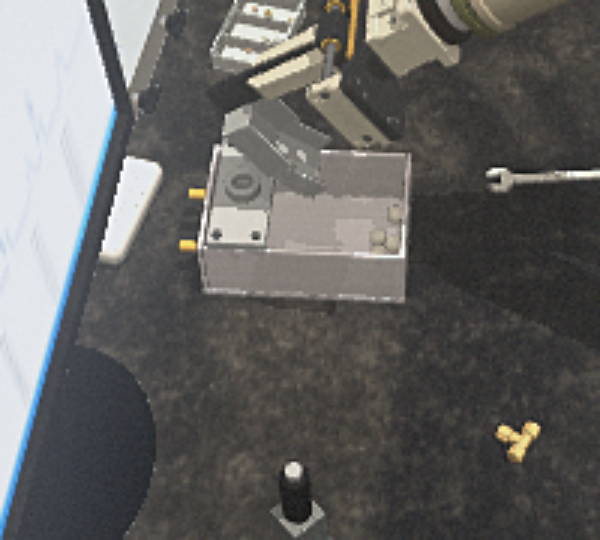

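The side crop shows the scoop tipped over the opening, with at least three balls in the chamber near (385,235). I'll wait briefly and count them again.

```bash
python3 -m handwheel '[[[0,0,0],[0,0,0.1],0],[[0,0,0],[0,0,-0.1],0],[[0,0,0],[0,0,0],0],[[0,0,0],[0,0,0],0]]'
cat > f.py <<'E'
from h import *
for n in ['top','side']:
    c=cap(n,n+'f'); 
    L=landmark_of(n,'ball_1_center');print(n,[(round(l['conf'],2),w(c,l['point']).round(3).tolist()) for l in L])
    m=cut_out(n,'ball_1'); print([(round(l['conf'],2),int(l['pixels'].sum()),np.argwhere(l['pixels']).mean(0).round()) for l in m])
a=cv2.imread('pics/topf.png')[120:240,270:430];b=cv2.imread('pics/sidef.png')[130:220,190:290]
cv2.imwrite('pics/f.png',np.hstack([cv2.resize(a,(480,360)),cv2.resize(b,(320,360)[:2])]))
E
python3 f.py
```

```text
time_s: 13.88
position: [0.6037, -0.0381, 0.2116]
tool_rot: [-2.741, -0.105, -1.457]
ft_force: [0.6, 0.3, -1.5]
gripper_width: 0.0099
grasp_force: 30.0
top []
[]
side [(0.43, [0.613, -0.038, 0.145]), (0.42, [0.512, -0.046, 0.013])]
[(0.16, 894, array([154., 230.]))]
```

View pics/f.png

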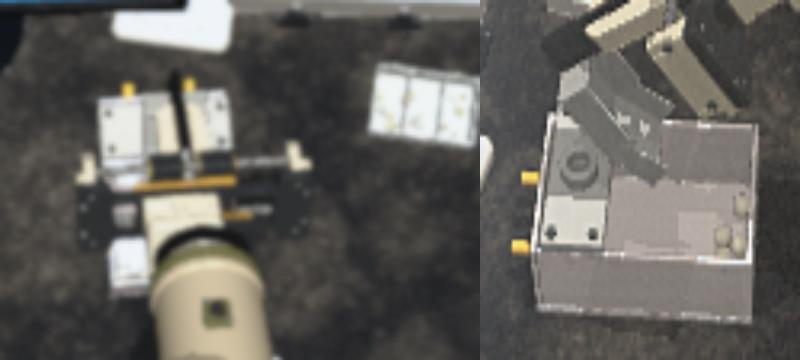

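```bash
python3 -m handwheel '[[[0,-1,0],[0.08,0,0.1],0],[[0,-1,0],[0.08,0,0.1],0],[[0,-1,0],[0.08,0,0.15],0],[[0,-1,0],[0.05,0,0.15],0],[[0,-1,0],[0.02,0,0.15],0],[[0,-1,0],[0,0,0.15],0],[[0,-1,0],[0,0,0.15],0]]'; python3 p.py 0.62 -0.036 0.2 -85.5 20; python3 f.py
```

```text
time_s: 15.05
position: [0.624, -0.0366, 0.1995]
tool_rot: [-3.074, -0.118, -0.565]
ft_force: [0.4, -0.3, -1.1]
gripper_width: 0.0099
grasp_force: 30.0
t 15.05 pos [ 0.624  -0.0366  0.1995] yawy -85.62 zax [ 0.355  0.027 -0.935] q [-0.2  -0.14  1.84  0.11  1.09  1.26]
shift units [-0.14 -0.03 -0.08]
turn units [ 0.01 -0.17 -0.02] shift in new axes [-0.14 -0.04 -0.07]
top [(0.47, [0.505, -0.045, 0.011])]
[]
side [(0.41, [0.354, -0.149, -0.003]), (0.37, [0.507, -0.046, 0.011])]
[(0.26, 3070, array([186., 240.]))]
```

```bash
python3 -m handwheel '[[[0,-1,0],[0.07,0,0.35],0],[[0,-1,0],[0.07,0,0.35],0],[[0,-1,0],[0.07,0,0.35],0],[[0,-1,0],[0,0,0.35],0],[[0,-0.17,0],[-0.5,0.8,0],0],[[0,0,0],[-0.8,1,0],0],[[0,0,0],[-0.8,1,0],0],[[0,0,0],[-0.8,1,0],0]]';python3 -m handwheel '[[[0,0,0],[-0.8,1,0],0],[[0,0,0],[-0.8,1,0],0],[[0,0,0],[-0.5,1,0],0],[[0,0,0],[0,0.5,0],0]]';  python3 p.py 0.522 -0.214 0.158 -85.5
cat > g.py <<'E'
from h import *
for n in ['top','side','wrist']:
    cap(n,n+'g')
a=cv2.imread('pics/topg.png')[130:240,290:430];b=cv2.imread('pics/sideg.png')[100:220,190:330];c=cv2.imread('pics/wristg.png')
cv2.imwrite('pics/g.png',np.vstack([np.hstack([cv2.resize(a,(400,300)),cv2.resize(b,(400,300))]),cv2.resize(c,(400,300))@np.eye(3) if 0 else cv2.copyMakeBorder(cv2.resize(c,(400,300)),0,0,0,400,0)]))
E
python3 g.py
```

```text
time_s: 16.35
position: [0.5704, -0.1375, 0.1672]
tool_rot: [3.139, 0.12, 0.008]
ft_force: [-0.3, -0.2, -0.9]
gripper_width: 0.0096
grasp_force: 30.0
time_s: 16.85
position: [0.5249, -0.229, 0.1672]
tool_rot: [3.138, 0.117, 0.007]
ft_force: [-0.0, 0.2, -0.8]
gripper_width: 0.0098
grasp_force: 30.0
t 16.85 pos [ 0.5249 -0.229   0.1672] yawy -85.75 zax [ 0.004 -0.001 -1.   ] q [-0.5   0.08  1.63  0.    1.42  0.99]
shift units [-0.07 -0.61  0.37]
turn units [ 0.02 -0.05 -0.05] shift in new axes [-0.07 -0.61  0.37]
```

View pics/g.png

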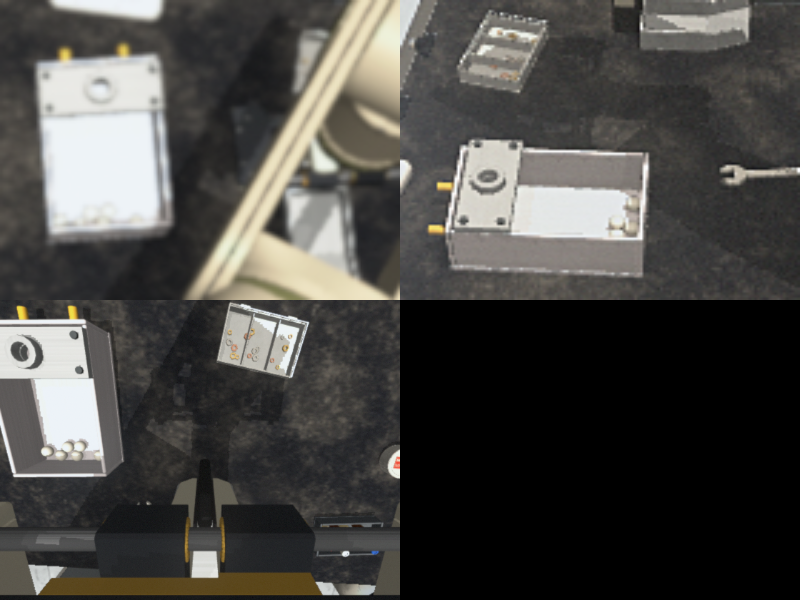

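All six balls are in the chamber: the wrist view shows them at (46..98, 446..455), and the scoop looks empty in the top and side views. The bench under the scoop is clear, so I set it down here.

```bash
python3 -m handwheel '[[[0.02,-0.05,0],[0,0,0.7],0],[[0,0,0],[0,0,1],0],[[0,0,0],[0,0,1],0],[[0,0,0],[0,0,1],0],[[0,0,0],[0,0,0.6],0],[[0,0,0],[0,0,0.3],0],[[0,0,0],[0,0,0.15],0],[[0,0,0],[0,0,0],0]]'; python3 p.py 0.525 -0.229 0.045 -85.5
```

```text
time_s: 18.0
position: [0.5264, -0.2271, 0.0482]
tool_rot: [-3.138, -0.121, 0.002]
ft_force: [0.4, -0.5, -1.7]
gripper_width: 0.0102
grasp_force: 30.0
t 18.0 pos [ 0.5264 -0.2271  0.0482] yawy -85.6 zax [-0.002  0.001 -1.   ] q [-0.5   0.21  1.73  0.    1.21  1.  ]
shift units [-0.06  0.07  0.13]
turn units [-0.01  0.02 -0.02] shift in new axes [-0.06  0.07  0.13]
```

```bash
python3 -m handwheel '[[[0,0,0],[0,0,0.08],0],[[0,0,0],[0,0,0.03],0],[[0,0,0],[0,0,0],0]]'; python3 -m handwheel '[[[0,0,0],[0,0,0],0.45],[[0,0,0],[0,0,0],0.45],[[0,0,0],[0,0,0],0.45],[[0,0,0],[0,0,0],0.45],[[0,0,0],[0,0,-0.5],0.45],[[0,0,0],[0,0,-1],0.45],[[0,0,0],[0,0,-1],0.45],[[0,0,0],[0,0,-1],0.45]]'; python3 -m handwheel '[[[0,0,0],[0,0,-1],0.45],[[0,0,0],[0,0,-1],0.45],[[0,0,0],[0,0,-1],0.45],[[0,0,0],[0,0,-1],0.45],[[0,0,0],[0,0,-1],0.45],[[0,0,0],[0,0,-0.5],0.45]]'; python3 p.py 0.517 0.288 0.25 -60
cat > i.py <<'E'
from h import *
for n in ['top','side']:
    c=cap(n); print(n,[(k,round(l['conf'],2),w(c,l['point']).round(4).tolist()) for k in ['scoop','scoop_grip','spout'] for l in landmark_of(n,k)[:1]])
    Q=cloud(c)
    m=(np.hypot(Q[:,0]-.526,Q[:,1]+.228)<.03)&(Q[:,2]>.06)&(Q[:,2]<.085);print(m.sum(),Q[m].mean(0).round(4),Q[m].max(0).round(4)) if m.any() else 0
E
python3 i.py
```

```text
time_s: 18.38
position: [0.5261, -0.227, 0.0451]
tool_rot: [-3.138, -0.12, 0.003]
ft_force: [0.2, 0.9, -1.3]
gripper_width: 0.0098
grasp_force: 30.0
time_s: 19.38
position: [0.5264, -0.2272, 0.1343]
tool_rot: [-3.138, -0.12, 0.002]
ft_force: [0.0, 0.3, -0.2]
gripper_width: 0.042
grasp_force: 0.0
time_s: 20.12
position: [0.5271, -0.2276, 0.2726]
tool_rot: [3.139, 0.12, 0.001]
ft_force: [0.2, 0.7, 0.6]
gripper_width: 0.042
grasp_force: 0.0
t 20.125 pos [ 0.5271 -0.2276  0.2726] yawy -85.6 zax [ 0.001 -0.    -1.   ] q [-0.5   0.04  1.48  0.    1.62  1.  ]
shift units [  1.18 -20.59   0.9 ]
turn units [ 0.   -0.01 -5.12] shift in new axes [  9.96 -18.06   0.9 ]
top [('scoop', 0.71, [0.481, -0.2274, 0.0022]), ('scoop_grip', 0.7, [0.5289, -0.219, 0.0623]), ('spout', 0.71, [0.4763, -0.2302, 0.0049])]
42 [ 0.5224 -0.2236  0.0739] [ 0.54   -0.2186  0.083 ]
side [('scoop', 0.64, [0.4795, -0.2343, 0.0011]), ('spout', 0.68, [0.4076, -0.2414, 0.016])]
61 [ 0.5235 -0.224   0.0704] [ 0.5369 -0.2187  0.0833]
```

```bash
python3 -m handwheel '[[[0,0,0],[0,-0.5,0],0.6],[[0,0,0],[0,-1,0],0.6],[[0,0,0],[0,-1,0],0.6],[[0,0,0],[0,-1,0],0.6],[[0,0,0],[0,-1,0],0.6],[[0,0,0],[0,-1,0],0.6],[[0,0,0],[0,-1,0],0.6],[[0,0,0],[0,-1,0],0.6]]'; python3 -m handwheel '[[[0,0,0],[0,-1,0],0.6],[[0,0,0],[0,-1,0],0.6],[[0,0,0],[0,-1,0],0.6],[[0,0,0],[0,-1,0],0.6],[[0,0,0],[0,-1,0],0.6],[[0,0,0],[-0.2,-1,0],0.6],[[0,0,0],[-0.2,-1,0],0.6],[[0,0,0],[-0.2,-1,0],0.6]]'; python3 -m handwheel '[[[0,0,0],[-0.2,-1,0],0.6],[[0,0,0],[0,-1,0],0.6],[[0,0,0],[0,-1,0],0.6],[[0,0,0],[0,-1,0],0.6],[[0,0,0],[0,-0.5,0],0.6],[[0,0,0],[0,0,0],0.6],[[0,0,0],[0,0,0],0.6]]'; python3 p.py 0.517 0.288 0.25
cat > j.py <<'E'
from h import *
c=cap('wrist','wristj')
for k in ['probe','holder']:
    print([(k,round(l['conf'],2),w(c,l['point']).round(4).tolist()) for l in landmark_of('wrist',k)[:2]])
Q=cloud(c)
for n,Q in [('wrist',Q)]+[(n,cloud(cap(n))) for n in ('top','side')]:
  for zl,zh in [(.11,.13),(.13,.15),(.15,.162),(.162,.175),(.09,.11)]:
    m=(np.hypot(Q[:,0]-.517,Q[:,1]-.289)<.03)&(Q[:,2]>zl)&(Q[:,2]<zh)
    if m.any(): print(n,zl,m.sum(),Q[m].mean(0).round(4),Q[m].min(0).round(4),Q[m].max(0).round(4))
E
python3 j.py
```

```text
time_s: 21.52
position: [0.5117, -0.0387, 0.27]
tool_rot: [-3.137, -0.121, 0.004]
ft_force: [0.2, 0.4, 0.7]
gripper_width: 0.0556
grasp_force: 0.0
time_s: 22.52
position: [0.481, 0.1593, 0.2703]
tool_rot: [-3.138, -0.121, 0.004]
ft_force: [-0.3, -0.5, 0.4]
gripper_width: 0.0556
grasp_force: 0.0
time_s: 23.4
position: [0.4683, 0.2692, 0.2707]
tool_rot: [-3.138, -0.12, 0.004]
ft_force: [-0.1, -0.8, 0.2]
gripper_width: 0.0562
grasp_force: 0.0
t 23.4 pos [0.4683 0.2692 0.2707] yawy -85.62 zax [-0.002  0.001 -1.   ] q [ 0.43 -0.05  1.58  0.    1.61  1.92]
shift units [ 2.   -0.6   0.83]
[('probe', 0.86, [0.5188, 0.288, 0.0013])]
[('holder', 0.76, [0.5217, 0.2911, 0.0018])]
wrist 0.11 22 [0.5279 0.2853 0.1192] [0.5234 0.278  0.1107] [0.53   0.296  0.1288]
wrist 0.13 38 [0.5271 0.2843 0.1415] [0.5182 0.2773 0.1309] [0.5301 0.2959 0.1498]
wrist 0.15 291 [0.5203 0.2877 0.1603] [0.5089 0.2779 0.1502] [0.53   0.2984 0.1619]
wrist 0.162 198 [0.5196 0.2879 0.1682] [0.5124 0.2797 0.1621] [0.5292 0.2981 0.1714]
wrist 0.09 339 [0.5253 0.2858 0.1055] [0.4995 0.2675 0.0916] [0.54   0.3081 0.1092]
top 0.11 4 [0.5094 0.2862 0.1248] [0.5084 0.2828 0.1209] [0.5101 0.2903 0.1295]
top 0.13 6 [0.5108 0.2842 0.1409] [0.5089 0.2815 0.1319] [0.5133 0.2883 0.1468]
top 0.15 5 [0.5132 0.2823 0.1554] [0.5094 0.2796 0.1527] [0.5161 0.2858 0.1597]
top 0.162 1 [0.5151 0.2815 0.1644] [0.5151 0.2815 0.1644] [0.5151 0.2815 0.1644]
top 0.09 2 [0.5003 0.2872 0.0991] [0.5001 0.286  0.0979] [0.5006 0.2884 0.1003]
side 0.11 41 [0.5161 0.2945 0.12  ] [0.5082 0.286  0.1103] [0.5279 0.2985 0.1294]
side 0.13 45 [0.5167 0.2946 0.1391] [0.5079 0.2849 0.1306] [0.5288 0.2988 0.1486]
side 0.15 61 [0.5176 0.2913 0.157 ] [0.5086 0.2757 0.1506] [0.5286 0.2999 0.1618]
side 0.162 31 [0.5181 0.2881 0.1669] [0.5086 0.28   0.1624] [0.5234 0.2956 0.171 ]
side 0.09 133 [0.5173 0.2946 0.1019] [0.4982 0.2774 0.0904] [0.539  0.308  0.1096]
```

View pics/wristj.png

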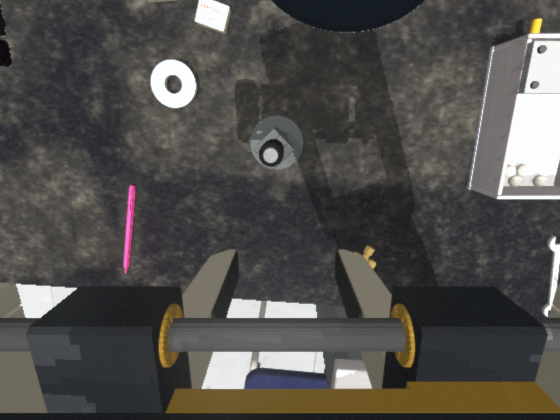

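The probe handle is at (271,152) in the holder. Wrist and side depth agree on about (0.519,0.288) with the handle top at z=0.160.

```bash
python3 p.py 0.519 0.288 0.117 -85.5; python3 -m handwheel '[[[0,0,0],[0.5,-0.2,0],0.6],[[0,0,0],[1,-0.3,0],0.6],[[0,0,0],[0.55,-0.08,0],0.6],[[0,0,0],[0,0,0.5],0.6],[[0,0,0],[0,0,0],0.6]]'; python3 p.py 0.519 0.288 0.117 -85.5
```

```text
t 23.65 pos [0.4684 0.2692 0.2708] yawy -85.66 zax [-0.002  0.001 -1.   ] q [ 0.43 -0.05  1.58  0.    1.61  1.92]
shift units [ 2.09 -0.59  6.15]
turn units [-0.02  0.02 -0.03] shift in new axes [ 2.07 -0.59  6.15]
time_s: 24.28
position: [0.5173, 0.2878, 0.2559]
tool_rot: [-3.139, -0.12, 0.009]
ft_force: [-0.5, 0.6, -0.2]
gripper_width: 0.0557
grasp_force: 0.0
t 24.275 pos [0.5173 0.2878 0.2559] yawy -85.61 zax [-0.005  0.    -1.   ] q [0.42 0.1  1.45 0.   1.59 1.91]
shift units [ 0.1  -0.    5.56]
turn units [-0.01  0.06 -0.02] shift in new axes [ 0.07 -0.    5.56]
```

```bash
python3 -m handwheel '[[[0,0.04,0],[0.06,0,0.6],0.6],[[0,0,0],[0,0,1],0.6],[[0,0,0],[0,0,1],0.6],[[0,0,0],[0,0,1],0.6],[[0,0,0],[0,0,1],0.6],[[0,0,0],[0,0,0.5],0.6],[[0,0,0],[0,0,0.3],0.6],[[0,0,0],[0,0,0],0.6]]'; python3 p.py 0.519 0.288 0.117 -85.5
```

```text
time_s: 25.28
position: [0.5198, 0.2885, 0.1232]
tool_rot: [-3.138, -0.12, -0.002]
ft_force: [0.1, -0.5, 0.3]
gripper_width: 0.0556
grasp_force: 0.0
t 25.275 pos [0.5198 0.2885 0.1232] yawy -85.6 zax [ 0.001  0.002 -1.   ] q [0.42 0.18 1.61 0.   1.35 1.91]
shift units [-0.03  0.02  0.25]
turn units [-0.02 -0.01 -0.02] shift in new axes [-0.03  0.02  0.25]
```

```bash
python3 -m handwheel '[[[0,0,0],[-0.02,0,0.15],0.6],[[0,0,0],[0,0,0],0],[[0,0,0],[0,0,0],0],[[0,0,0],[0,0,0],0],[[0,0,0],[0,0,0],0]]'; python3 -m handwheel '[[[0,0,0],[0,0,-0.4],0],[[0,0,0],[0,0,-0.8],0],[[0,0,0],[0,0,-1],0],[[0,0,0],[0,0,-1],0],[[0,0,0],[0,0,-1],0],[[0,0,0],[0,0,-0.6],0],[[0,0,0],[0,0,-0.3],0],[[0,0,0],[0,0,0],0]]'; python3 p.py 0.519 0.288 0.247 -85.5
```

```text
time_s: 25.9
position: [0.5194, 0.2885, 0.1196]
tool_rot: [-3.138, -0.12, -0.002]
ft_force: [-0.2, 1.1, 0.8]
gripper_width: 0.0215
grasp_force: 30.0
time_s: 26.9
position: [0.5193, 0.2883, 0.2473]
tool_rot: [-3.137, -0.12, -0.003]
ft_force: [-0.4, 0.4, -0.7]
gripper_width: 0.0214
grasp_force: 30.0
t 26.9 pos [0.5193 0.2883 0.2473] yawy -85.6 zax [ 0.002  0.002 -1.   ] q [0.42 0.1  1.47 0.   1.57 1.91]
shift units [-0.01  0.01  0.01]
turn units [-0.02 -0.02 -0.02] shift in new axes [-0.01  0.01  0.01]
```

```bash
python3 -m handwheel '[[[0,0,0],[0,0.4,0],0],[[0,0,0],[0,0.8,0],0],[[0,0,0],[0.1,1,0],0],[[0,0,0],[0.1,1,0],0],[[0,0,0],[0.1,1,0],0],[[0,0,0],[0.1,1,0],0],[[0,0,0],[0.1,1,0],0],[[0,0,0],[0.1,1,0],0]]'; python3 -m handwheel '[[[0,0,0],[0.1,1,0],0],[[0,0,0],[0.1,1,0],0],[[0,0,0],[0.1,1,0],0],[[0,0,0],[0.1,1,0],0],[[0,0,0],[0.1,1,0],0],[[0,0,0],[0,0.4,0],0],[[0,0,0],[0,0.2,0],0],[[0,0,0],[0,0,0],0]]'; python3 p.py 0.575 -0.033 0.247 -85.5
cat > k.py <<'E'
from h import *
from scipy.optimize import least_squares
c={}
for n in ('wrist','top','side'):
    c[n]=cap(n,n+'k'); L=landmark_of(n,'guide');print(n,[(round(l['conf'],2),w(c[n],l['point']).round(4).tolist()) for l in L[:1]])
    Q=cloud(c[n]);g=np.array([.628,-.033])
    for _ in range(3):
        m=(np.hypot(*(Q[:,:2]-g).T)<.019)&(Q[:,2]>.084)&(Q[:,2]<.093)
        if m.sum()<10: break
        f=least_squares(lambda p:np.clip(np.abs(np.hypot(Q[m,0]-p[0],Q[m,1]-p[1])-.0125)-.0035,0,None),g);g=f.x
    print(' bush',m.sum(),Q[m].mean(0).round(4),g.round(4))
    m=(np.hypot(Q[:,0]-.575,Q[:,1]+.034)<.13)&(Q[:,2]>.056)&(Q[:,2]<.082);print(' rim',cv2.minAreaRect(Q[m][:,:2].astype(np.float32)))
E
python3 k.py
```

```text
time_s: 27.9
position: [0.5475, 0.1076, 0.2461]
tool_rot: [-3.138, -0.119, -0.001]
ft_force: [0.7, -0.3, -1.2]
gripper_width: 0.0216
grasp_force: 30.0
time_s: 28.9
position: [0.5709, -0.0286, 0.2463]
tool_rot: [-3.137, -0.12, -0.002]
ft_force: [0.7, -0.1, 0.0]
gripper_width: 0.0213
grasp_force: 30.0
t 28.9 pos [ 0.5709 -0.0286  0.2463] yawy -85.61 zax [ 0.001  0.002 -1.   ] q [-0.14  0.04  1.53  0.    1.57  1.35]
shift units [ 0.15  0.19 -0.03]
turn units [-0.02 -0.01 -0.02] shift in new axes [ 0.15  0.19 -0.03]
wrist [(0.71, [0.6297, -0.0319, 0.0926])]
 bush 532 [ 0.6263 -0.033   0.0884] [ 0.6262 -0.0329]
 rim ((0.5713903903961182, -0.037324756383895874), (0.17823505401611328, 0.12024375051259995), 4.447460174560547)
top [(0.59, [0.6292, -0.0298, 0.0854])]
 bush 0 [nan nan nan] [ 0.628 -0.033]
 rim ((0.5711954832077026, -0.03568798303604126), (0.1806010901927948, 0.12024396657943726), 4.402617454528809)
side [(0.74, [0.6267, -0.0351, 0.0922])]
 bush 70 [ 0.6254 -0.0322  0.087 ] [ 0.626  -0.0328]
 rim ((0.5718550086021423, -0.03856202960014343), (0.1813214272260666, 0.127752885222435), 5.012197017669678)k.py:11: RuntimeWarning: Mean of empty slice.
  print(' bush',m.sum(),Q[m].mean(0).round(4),g.round(4))
  ret = um.true_divide(
```

```bash
cat > r.py <<'E'
from h import *
p=telemetry.sense()['position'];p=np.array(p)
for n in ('side','wrist'):
    c=cap(n,n+'r');Q=cloud(c)
    for dz in np.arange(-.12,.02,.02):
        m=(np.hypot(Q[:,0]-p[0],Q[:,1]-p[1])<.02)&(Q[:,2]>p[2]+dz)&(Q[:,2]<p[2]+dz+.02)
        if m.any(): print(n,'z',(p[2]+dz).round(3),m.sum(),(Q[m].mean(0)-p).round(4),(Q[m].min(0)-p).round(4)[:2],(Q[m].max(0)-p).round(4)[:2], 'zmin',Q[m][:,2].min().round(4))
    uv=c['T'].T
    q=c['T'][:3,:3].T@(p-c['T'][:3,3]);print(n,'TCP px',c['K'][0,0]*q[0]/-q[2]+c['K'][0,2],c['K'][1,1]*-q[1]/-q[2]+c['K'][1,2])
a=cv2.imread('pics/sider.png');b=cv2.imread('pics/wristr.png')
cv2.imwrite('pics/r.png',np.hstack([cv2.resize(a[60:240,150:290],(420,540)),cv2.resize(b,(380,285),interpolation=3)[:, :] if 0 else cv2.copyMakeBorder(cv2.resize(b,(380,285)),0,255,0,0,0)]))
E
python3 r.py
```

```text
side z 0.127 7 [ 0.     0.002 -0.105] [-0.0019 -0.0025] [0.0017 0.0044] zmin 0.1373
side z 0.147 11 [-0.0011  0.002  -0.0889] [-0.0022 -0.0025] [0.0003 0.0041] zmin 0.1484
side z 0.167 16 [-0.0004  0.0011 -0.0709] [-0.0035 -0.0013] [0.0026 0.0047] zmin 0.1672
side z 0.187 12 [-0.0009  0.002  -0.049 ] [-0.0024 -0.0011] [0.0012 0.0058] zmin 0.1892
side z 0.207 14 [-0.0002  0.001  -0.0308] [-0.0034 -0.0033] [0.0031 0.0031] zmin 0.2066
side z 0.227 20 [-0.0039  0.0059 -0.0102] [-0.0105 -0.0047] [0.0065 0.0103] zmin 0.2318
side z 0.247 5 [-0.0096  0.0131  0.0059] [-0.01    0.0054] [-0.0091  0.0163] zmin 0.2477
side TCP px 237.27148794473476 130.55107971657694
wrist z 0.127 21 [ 0.0023  0.0012 -0.105 ] [ 0.0013 -0.0011] [0.0031 0.0034] zmin 0.1363
wrist z 0.147 46 [ 0.002   0.0009 -0.0891] [ 0.0001 -0.0021] [0.0033 0.0039] zmin 0.1469
wrist z 0.167 60 [ 0.002   0.0011 -0.0695] [-0.     -0.0019] [0.0029 0.0039] zmin 0.1669
wrist z 0.187 70 [ 0.0022  0.001  -0.0496] [ 0.0005 -0.0016] [0.0034 0.0036] zmin 0.1866
wrist z 0.207 32 [ 0.0023  0.0009 -0.0359] [ 0.0011 -0.0015] [0.0031 0.0034] zmin 0.2066
wrist z 0.227 239 [ 0.0084  0.0014 -0.0052] [ 0.0019 -0.0109] [0.0108 0.0115] zmin 0.2336
wrist z 0.247 963 [0.0087 0.0007 0.0109] [ 0.0005 -0.0164] [0.0119 0.0181] zmin 0.2466
wrist TCP px 287.86878840508047 264.78002146156695
```

View pics/r.png

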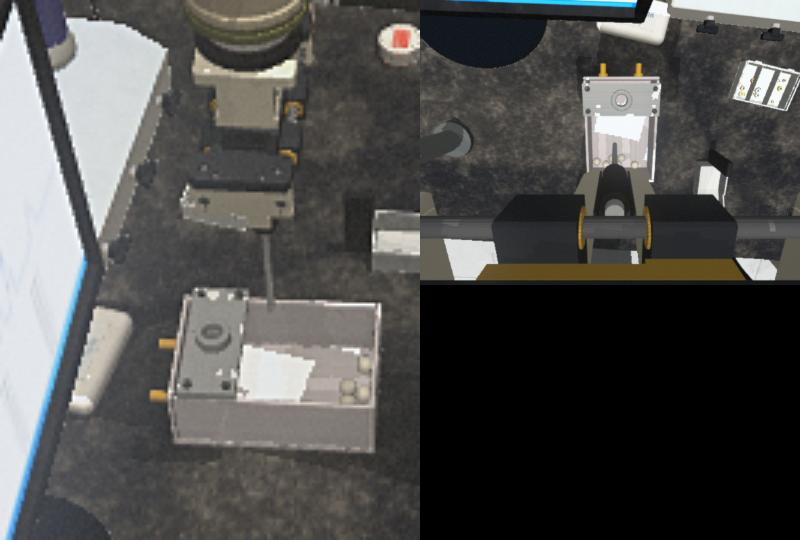

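The rod is upright and within about 1 mm of the TCP, with the tip about 114 mm below it. The bush is at (0.6263,-0.0328), so I move above it.

```bash
python3 p.py 0.6265 -0.0330 0.235 -85.5; python3 -m handwheel '[[[-0.02,-0.01,0],[0.5,0,0],0],[[0,0,0],[0.8,0.02,0],0],[[0,0,0],[0.6,0,0.2],0],[[0,0,0],[0.2,0,0.2],0],[[0,0,0],[0,0,0],0],[[0,0,0],[0,0,0],0]]';  python3 p.py 0.6265 -0.0330 0.235 -85.5
```

```text
t 29.3 pos [ 0.5711 -0.0283  0.2464] yawy -85.57 zax [ 0.001  0.002 -1.   ] q [-0.14  0.04  1.53  0.    1.57  1.35]
shift units [2.19 0.36 0.46]
turn units [-0.02 -0.02 -0.01] shift in new axes [2.19 0.36 0.46]
time_s: 30.05
position: [0.6233, -0.0252, 0.2365]
tool_rot: [3.139, 0.12, 0.0]
ft_force: [-0.4, -0.6, -0.7]
gripper_width: 0.0212
grasp_force: 30.0
t 30.05 pos [ 0.6233 -0.0252  0.2365] yawy -85.61 zax [ 0. -0. -1.] q [-0.12  0.19  1.39 -0.    1.56  1.37]
shift units [0.1  0.32 0.06]
turn units [ 0.   -0.   -0.02] shift in new axes [0.1  0.32 0.06]
```

```bash
python3 -m handwheel '[[[0,0,0],[0.1,0.32,0],0],[[0,0,0],[0,0,0],0],[[0,0,0],[0,0,0],0]]';  python3 p.py 0.6265 -0.0330 0.220 -85.5; cat k.py r.py | sed 's/^from h.*//' > /tmp/x; (echo 'from h import *'; cat /tmp/x) > kr.py; python3 -W ignore kr.py
```

```text
time_s: 30.42
position: [0.6266, -0.0332, 0.2367]
tool_rot: [3.139, 0.12, 0.001]
ft_force: [0.4, -0.2, -1.1]
gripper_width: 0.0214
grasp_force: 30.0
t 30.425 pos [ 0.6266 -0.0332  0.2367] yawy -85.63 zax [ 0.001  0.    -1.   ] q [-0.13  0.2   1.38  0.    1.56  1.36]
shift units [-0.   -0.01  0.67]
turn units [ 0.   -0.01 -0.03] shift in new axes [-0.   -0.01  0.67]
wrist [(0.73, [0.627, -0.0361, 0.0907])]
 bush 462 [ 0.628  -0.0333  0.0883] [ 0.6263 -0.0331]
 rim ((0.5716820359230042, -0.03743641823530197), (0.17945098876953125, 0.1201963946223259), 4.56302547454834)
top [(0.67, [0.6272, -0.0293, 0.086])]
 bush 58 [ 0.6244 -0.0305  0.0883] [ 0.6249 -0.0314]
 rim ((0.6184759736061096, -0.033165719360113144), (0.090485580265522, 0.1187012568116188), 2.014798879623413)
side [(0.66, [0.6286, -0.0333, 0.0889])]
 bush 68 [ 0.6258 -0.0338  0.0866] [ 0.6249 -0.0327]
 rim ((0.5712365508079529, -0.03772169351577759), (0.1803218275308609, 0.12663471698760986), 4.240155220031738)
side z 0.116 9 [-0.0008  0.0015 -0.107 ] [-0.0036 -0.0019] [0.0026 0.0042] zmin 0.1247
side z 0.136 13 [-0.001   0.00
[... 516 characters left out ...]
56919961917 129.7696006468625
wrist z 0.116 21 [ 0.0021  0.0012 -0.1054] [ 0.0008 -0.0012] [0.0029 0.0033] zmin 0.125
wrist z 0.136 45 [ 0.002   0.0008 -0.0891] [-0.0002 -0.0021] [0.0029 0.0038] zmin 0.1367
wrist z 0.156 59 [ 0.002   0.0011 -0.0698] [-0.0001 -0.0019] [0.0033 0.0038] zmin 0.1581
wrist z 0.176 73 [ 0.0021  0.001  -0.0497] [ 0.0005 -0.0017] [0.0032 0.0036] zmin 0.1767
wrist z 0.196 28 [ 0.0024  0.001  -0.0358] [ 0.0012 -0.0014] [0.0031 0.0034] zmin 0.1973
wrist z 0.216 236 [ 0.0085  0.0014 -0.0053] [ 0.0019 -0.0094] [0.011  0.0116] zmin 0.2237
wrist z 0.236 969 [0.0087 0.0008 0.0108] [ 0.0007 -0.0165] [0.0119 0.0181] zmin 0.2365
wrist TCP px 288.03245643037116 264.8000032963279
```

```bash
python3 -m handwheel '[[[0,0,0],[0,0.02,0.2],0],[[0,0,0],[0,0,0.3],0],[[0,0,0],[0,0,0.3],0],[[0,0,0],[0,0,0.2],0],[[0,0,0],[0,0,0],0],[[0,0,0],[0,0,0],0]]';  python3 p.py 0.6266 -0.0337 0.165 -85.5
```

```text
time_s: 31.58
position: [0.6268, -0.0335, 0.2117]
tool_rot: [3.139, 0.12, 0.001]
ft_force: [0.7, 0.1, -1.1]
gripper_width: 0.0215
grasp_force: 30.0
t 31.575 pos [ 0.6268 -0.0335  0.2117] yawy -85.61 zax [ 0.001 -0.    -1.   ] q [-0.14  0.21  1.42  0.    1.52  1.36]
shift units [-0.01  0.01  1.87]
turn units [ 0.   -0.01 -0.02] shift in new axes [-0.01  0.01  1.87]
```

```bash
python3 -m handwheel '[[[0,0,0],[0,0,0.15],0],[[0,0,0],[0,0,0.25],0],[[0,0,0],[0,0,0.25],0],[[0,0,0],[0,0,0.25],0],[[0,0,0],[0,0,0.25],0],[[0,0,0],[0,0,0.25],0],[[0,0,0],[0,0,0.25],0],[[0,0,0],[0,0,0.15],0]]'; python3 -m handwheel '[[[0,0,0],[0,0,0.07],0],[[0,0,0],[0,0,0],0],[[0,0,0],[0,0,0],0],[[0,0,0],[0,0,0],0]]'; python3 p.py 0.6266 -0.0337 0.165 -85.5; python3 -W ignore kr.py | grep -v rim; python3 i.py
```

```text
time_s: 32.58
position: [0.6265, -0.0335, 0.1659]
tool_rot: [-3.139, -0.12, 0.0]
ft_force: [0.3, 0.2, -0.6]
gripper_width: 0.0217
grasp_force: 30.0
time_s: 33.08
position: [0.6268, -0.0335, 0.165]
tool_rot: [3.139, 0.12, 0.001]
ft_force: [0.1, 0.1, -0.6]
gripper_width: 0.022
grasp_force: 30.0
t 33.075 pos [ 0.6268 -0.0335  0.165 ] yawy -85.61 zax [ 0.001 -0.    -1.   ] q [-0.14  0.23  1.47  0.    1.44  1.36]
shift units [-0.01  0.01 -0.  ]
turn units [ 0.   -0.01 -0.02] shift in new axes [-0.01  0.01 -0.  ]
wrist [(0.59, [0.6292, -0.0369, 0.0929])]
 bush 765 [ 0.6283 -0.0333  0.0882] [ 0.6245 -0.0334]
top [(0.59, [0.6292, -0.0331, 0.0855])]
 bush 55 [ 0.6223 -0.0309  0.0882] [ 0.6271 -0.0312]
side [(0.9, [0.63, -0.0338, 0.0906])]
 bush 62 [ 0.6258 -0.0322  0.0871] [ 0.6279 -0.0356]
side z 0.065 88 [-0.0013  0.0051 -0.0873] [-0.02   -0.0138] [0.0195 0.0191] zmin 0.0664
side z 0.085 64 [-0.0015  0.0023 -0.0766] [-0.0158 -0.0146] [0.0131 0.0184] zmin 0.0848
side z 0.105 13 [-0.0011  0.0021 -0.0506] [-0.0032 -0.0024] [0.0029 0.0053] zmin 0.1056
side z 0.125 11 [-0.0005  0.0022 -0.0321] [
[... 550 characters left out ...]
5 32 [ 0.0023  0.001  -0.0358] [ 0.0011 -0.0014] [0.003  0.0035] zmin 0.1249
wrist z 0.145 233 [ 0.0084  0.0016 -0.0053] [ 0.0017 -0.0094] [0.0109 0.0116] zmin 0.1525
wrist z 0.165 974 [0.0088 0.0006 0.0109] [ 0.0007 -0.0168] [0.0119 0.0181] zmin 0.1648
wrist TCP px 288.05888004184226 264.77355222801646
top [('scoop', 0.78, [0.478, -0.2279, -0.0001]), ('scoop_grip', 0.89, [0.5262, -0.2266, 0.0621]), ('spout', 0.74, [0.5784, 0.4201, -0.0044])]
45 [ 0.5241 -0.223   0.0744] [ 0.5388 -0.2185  0.0819]
side [('scoop', 0.56, [0.4788, -0.2318, -0.0015]), ('scoop_grip', 0.97, [0.5252, -0.2282, 0.0597]), ('spout', 0.73, [0.5179, 0.2865, -0.0006])]
57 [ 0.5239 -0.2242  0.0709] [ 0.5367 -0.2193  0.0811]
```

The bush edges are symmetric about the TCP to within 0.2 mm, the rod is within about 1 mm of the axis, and the tip is at z≈0.051, 15 mm below the bridge underside. The arm is still, so I hand in.

```bash
python3 -c "
from station import job_done
print(job_done())"
```

```text
the job is handed in; nothing more can be done
None
```

I handed the job in at about 34 s of robot time: all six balls are in the chamber, and the empty scoop stands upright on the bench. The probe is held still and upright in the guide hole, about 1 mm off its axis, with its tip about 15 mm below the bridge. The station gave no pass or fail result.

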